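# Set the bar under the punch and hold its lock pin back

## Task

Slide the aluminium bar along the channel of the green hand-punch jig until its blue spot sits right under the punch tip, and let go of the bar. Then take the red knob of the sprung lock pin, pull it fully back so that the pin is out of its seat hole, and keep holding it there so that I can press the ram: finish with the knob still held back. Leave the bar lying in its channel, and do not disturb the oil can, the brown roll or the marker.

Things in the scene. Friction and masses are not known exactly. Their poses are not given: they have to be found in the camera images.
- jig: Green hand-punch jig, fixed to the bench; place and yaw vary. Origin: on the bench (z = 0), straight below the punch tip. Its y axis runs along the channel; its x axis points away from the robot, to the column behind the channel. The bed is 12 mm high, from y = -200 to 100 mm and x = -60 to 30 mm; the column's foot goes on to x = 86 mm within 55 mm of y = 0.
- channel (a point): Point on the bed's top (z = 12 mm) in the middle of the channel's right half, 100 mm along the jig's -y from below the punch tip. The channel runs along the jig's y between two rails that stand 8 mm above the bed (top at z = 20 mm), 32 mm apart inside and 48 mm over all.
- head_top (a point): Middle of the black palm pad (32 mm across) on the ram, z = 176 mm, straight above the punch tip. The green head below it is 36 mm wide (jig y) and spans jig x = -20 to 70 mm, z = 110 to 155 mm; its column stands at x = 36 to 70 mm. The lock pin's bracket plate in front of the head ends at x = -48 mm and z = 152 mm.
- punch_tip (a point): The fixed tip of the steel punch that hangs from the head, 42 mm above the bench, 5 mm above the top of the bar.
- bar: Loose aluminium bar, 30 mm wide (x), 180 mm long (y), 25 mm high, about 0.35 kg, lying in the channel with 1 mm to spare on each side. Origin: centre of its underside, 12 mm above the bench. Its y axis runs along its length, with the jig's y axis. Its upper 17 mm stand clear of the rails. It starts 30 to 70 mm too far towards the jig's -y (the robot's right).
- bar_spot (a point): Centre of the blue spot, 10 mm across, on the bar's top face: on its centre line, 50 mm from the bar's centre towards +y, 40 mm from its +y end.
- lock_pin (a joint): Travel of the sprung lock pin in m: 0 = the pin sits 8 mm deep in the seat hole in the head's front face; it grows as the knob is pulled straight along the jig's -x (towards the robot, level); 0.016 = fully back against its stop. The spring pulls it back with about 3 N at 0 and 7 N at 0.016, so it snaps home when released.
- knob_grip (a point): Centre of the red knob on the lock pin, a cylinder 22 mm across and 26 mm long lying level along the jig's x axis, 134 mm above the bench; it moves with the pin. At the start it is 73 mm in front (-x) of the punch axis; 12 mm of thinner neck (10 mm across) lie between the knob and the bracket. Free from above and on both sides.
- oil_can: Green oil can with a thin spout, 56 x 64 x 140 mm, loose, to be left alone. Origin: centre of its underside.
- brown_roll: Small brown roll, 62 mm across and 32 mm high, loose, to be left alone. Origin: centre of its underside.
- black_marker: White and black marker, 18 x 134 x 19 mm, lying on the bench, loose, to be left alone. Origin: centre of its underside, long axis y.
Things that resemble listed ones, but are neither listed nor needed, are in the scene too. Of the things shaped like the bar, the aluminium one is meant.

How it is judged:
On the way, in this order (a step that is already met when the one before it is completed fails the run):
1. the blue spot is under the punch tip, the bar is let go and lies in its channel, and the lock pin is still home (horizontal distance between bar_spot and punch_tip below 0.005 m and z of bar in the frame of jig below 0.014 m and contact force between the arm and bar below 0.3 N and linear speed of bar below 0.01 m/s and value of joint lock_pin below 0.002 m), for 0.2 s.
2. the lock pin is pulled fully back by its knob (value of joint lock_pin above 0.013 m and contact force between the fingers and lock_pin above 3 N), for 0.2 s.
At the end, for the whole second after the job is handed in: The fingers hold the lock pin's knob with more than 3 N and the pin at least 13 of its 16 mm back, throughout the last second; the bar lies flat in its channel, untouched, with the centre of its blue spot within 5 mm (horizontally) of the punch tip (all of step 2 and horizontal distance between bar_spot and punch_tip below 0.005 m and z of bar in the frame of jig below 0.014 m and angle between bar's own z axis and vertical below 0.05 rad and contact force between the arm and bar below 0.3 N); the arm keeps its last pose, push and grip.
It fails at once if the oil can, the brown roll or the marker is moved more than 20 mm or the oil can is tipped (distance of any of oil_can, brown_roll, black_marker from where it was at the start of the episode above 0.02 m or angle between oil_can's own z axis and vertical above 0.4 rad).
It also fails if it takes over 48 s, if anything falls off the work surface, if the arm or the gripper's body presses on something with over 40 N, if the wrist force passes 120 N, or if a joint passes its speed limit or range.

## Robot

A 7-joint arm with a two-finger parallel gripper is mounted at the origin on a cart in front of the work surface, level with it; the furniture and walls round the work are solid. World frame = base frame: x ahead of the robot, y to its left, z up, the work surface at z = 0. Lengths are in m, angles in rad, forces in N, time in s.
With the tool pointing down it reaches from about 0.4 to 0.925 m from the base axis. Payload 4.1 kg.
Tool frame: the origin (TCP) lies midway between the tips of the shut fingers; the grasp point (between the pads) lies 19 mm behind it; z points along the fingers, y is the line along which they close (so a half turn about z gives the same grasp; the last joint's range is limited). The gripper opens to 85 mm and grips with 20 to 120 N. Pads are 22 mm wide; open, the fingers measure 114 mm over their backs; the gripper's body (76 mm by 85 mm) begins 54 mm behind the grasp point. The pads swing forward as they close: fully open they stand 13 mm farther back than shut.
Start: joints at [1.148, 0.398, 0.045, 1.537, -0.019, 1.207, -0.051], TCP at [0.207, -0.616, 0.231] pointing down, gripper open.
Joint ranges: [-2.82, 2.82], [-0.49, 2.23], [-1.37, 1.46], [0, 2.46], [-1.36, 4.5], [0.23, 2], [-2.94, 2.94]. Speed limits (rad/s): [2.57, 2.57, 3.14, 3.14, 3.14, 3.14, 3.14].

## Interface

Orientations are given as a unit quaternion [w, x, y, z].
In Python, from rig import bot gives the robot as it stands. The module is installed in compiled form; this text tells all that it offers. Calls block until the motion is done:
- bot.reach(position, orientation): joint-space move of the TCP to a pose.
- bot.servo_line(position, attitude=None, rate=0.15, guard=None): straight line of the TCP; attitude=None keeps the orientation; rate is the mean speed in m/s. With guard (N) it stops when the force on the tool has changed by that much, and returns True; else False.
- bot.set_joints(angles): joint-space move.
- bot.set_gripper(opening): finger opening in m; the grip force is fixed at half the most; returns when the fingers have stopped.
- bot.wait(seconds).
- bot.inverse_kinematics(position, orientation): joint angles nearest the present ones, or None.
- bot.state(): the state.
- bot.camera(name): name is "scene" or "top" or "wrist"; returns (picture, depth): 400x640x3 uint8, red, green, blue; 400x640 float32, m along the optical axis (not along the pixel's ray), 0 where there is no reading.
- bot.get_calibration(name): a dict with "vfov" (degrees; the focal length in pixels is half the picture's height over the tangent of half this angle, whatever the lens; pixels are square), "cx", "cy" (the principal point, pixels), "dist_coeffs" ([k1, k2, p1, p2, k3] as OpenCV has them; the pictures are not rectified), "camera_from_world" (4x4, takes a point from world to camera coordinates). Camera axes: x right, y down, z forward; pixel columns grow to the right and rows downward; lengths in m; the calibration is good to about 2 mm. A picture is of the moment at which its call begins: read the wrist's pose just before it. get_calibration takes no time and is no camera call; for the wrist camera it gives the pose at the moment of the call.
A pose or a line that the arm cannot do raises bot.MotionError and nothing moves.
- bot.close_job(): hands the job in; it is judged then, once.
Trained networks look in the newest picture that a camera, given by its name, has taken for a name from the list of things; names that differ only in an ending like _2 or _b are one class to them, and where a whole thing is asked for, a point or a joint stands for the part that bears it (a point fixed in the world has none). Each returns a list of dicts, best first, with "conf" (0 to 1); they miss things now and then, are a little off and sometimes report something else, mostly with a low value. They report only what shows in the picture. A call takes as long as a camera call. They do not tell look-alikes from the thing itself.
- bot.recognise(camera, target): "location" ([column, row] in pixels, amid what is visible of it).
- bot.masks_of(camera, target): "mask" (400x640 bool, what is visible of it) and "location" ([column, row] in pixels, amid what is visible of it).
- bot.pinpoint(camera, target): "location" ([column, row] in pixels: a listed point, or the origin of a listed thing).
The state is a dict: "t": time; "joint_positions": joint angles; "qvel": joint speeds; "effort": joint torques, N m; "eef_pos": TCP position; "ee_rot": TCP orientation; "contact_force": force on the tool from outside, world axes, zero at the start; "wrist_torque": the same for the moment, N m; "finger_gap": finger opening in m; "grasp_force": force on a finger pad.
Only numpy, scipy, OpenCV 4.12 (cv2) and the standard library are available. Lean on these libraries where they do the work, as an engineer would, in place of code of your own. Each camera call takes 0.05 s, during which the arm holds its last target. There are 200 camera calls.

## Working session

There is one attempt and no reset: what is moved stays moved. The work goes in short steps, each a Python script; the robot and the scene stay as the last script left them, time stands still between calls to the robot, and variables do not carry over. Pictures are saved under pics/ and viewed, at most 10 in all, crops included, and the job is handed in when it is done.

```bash
mkdir -p pics
cat > h.py <<'E'
from rig import bot
import numpy as np, cv2
def cal(n):
    c=bot.get_calibration(n); f=200/np.tan(np.radians(c["vfov"])/2)
    K=np.array([[f,0,c["cx"]],[0,f,c["cy"]],[0,0,1.]]); return K,np.array(c["dist_coeffs"],float),np.array(c["camera_from_world"])
def ray(n,px,C=None):
    K,D,T=C or cal(n); p=cv2.undistortPointsIter(np.array([[px]],float),K,D,None,None,(3,100,1e-10))[0,0]
    R=T[:3,:3]; return -R.T@T[:3,3], R.T@np.array([p[0],p[1],1.])
def atz(n,px,z,C=None):
    o,d=ray(n,px,C); return o+d*(z-o[2])/d[2]
def proj(n,P,C=None):
    K,D,T=C or cal(n); return cv2.projectPoints(np.atleast_2d(P).astype(float),cv2.Rodrigues(T[:3,:3])[0],T[:3,3],K,D)[0][:,0]
def snap(n,f=None):
    p,d=bot.camera(n)
    if f: cv2.imwrite(f,p[:,:,::-1])
    return p,d
E
python3 - <<'E'
from h import *
for n in("scene","top"):
    p,d=snap(n,f"pics/{n}.png")
    for t,z in(("jig",0),("punch_tip",.042),("head_top",.176),("channel",.012),("bar",.012),("bar_spot",.037),("knob_grip",.134),("oil_can",0),("brown_roll",0),("black_marker",0)):
        for r in bot.pinpoint(n,t)[:3]: print(n,t,np.round(r["location"]),round(r["conf"],2),atz(n,r["location"],z).round(4))
print(bot.state()["t"])
a=cv2.imread("pics/scene.png");b=cv2.imread("pics/top.png");cv2.imwrite("pics/both.png",np.vstack([a,b])[:, :])
E
```

```text
scene jig [309. 245.] 0.65 [ 0.5279  0.0893 -0.    ]
scene punch_tip [306. 235.] 0.61 [0.5296 0.0971 0.042 ]
scene head_top [310. 197.] 0.89 [0.5107 0.1031 0.176 ]
scene channel [332. 226.] 0.65 [ 0.5144 -0.0033  0.012 ]
scene bar [330. 225.] 0.84 [ 0.5229 -0.0044  0.012 ]
scene bar [361. 184.] 0.59 [ 0.5645 -0.2365  0.012 ]
scene bar_spot [323. 230.] 0.82 [0.5086 0.0485 0.037 ]
scene bar_spot [352. 170.] 0.81 [ 0.6122 -0.2535  0.037 ]
scene knob_grip [329. 217.] 0.42 [0.4562 0.0958 0.134 ]
scene knob_grip [308. 246.] 0.23 [0.4324 0.2105 0.134 ]
scene oil_can [215. 281.] 0.61 [0.6355 0.335  0.    ]
scene brown_roll [329. 298.] 0.9 [0.3735 0.2132 0.    ]
scene black_marker [379. 246.] 0.75 [ 0.37   -0.0207  0.    ]
scene black_marker [309. 244.] 0.63 [0.5305 0.0851 0.    ]
top jig [302. 195.] 0.96 [0.5315 0.09   0.    ]
top punch_tip [299. 196.] 0.63 [0.5215 0.0956 0.042 ]
top head_top [300. 182.] 0.92 [0.5274 0.0914 0.176 ]
top head_top [299. 196.] 0.73 [0.4956 0.0934 0.176 ]
top channel [340. 205.] 0.78 [ 0.5036 -0.0069  0.012 ]
top bar [336. 204.] 0.95 [0.5057 0.0015 0.012 ]
top bar [427. 183.] 0.58 [ 0.5596 -0.2353  0.012 ]
top bar_spot [315. 202.] 0.7 [0.5073 0.0572 0.037 ]
top bar_spot [436. 159.] 0.58 [ 0.6172 -0.2539  0.037 ]
top knob_grip [297. 221.] 0.65 [0.446  0.0996 0.134 ]
top oil_can [207. 153.] 0.84 [0.6435 0.339  0.    ]
top oil_can [340. 204.] 0.66 [ 0.5079 -0.0098  0.    ]
top brown_roll [252. 254.] 0.77 [0.3794 0.2144 0.    ]
top black_marker [340. 253.] 0.89 [ 0.3822 -0.0059  0.    ]
1.1
```

View pics/scene.png

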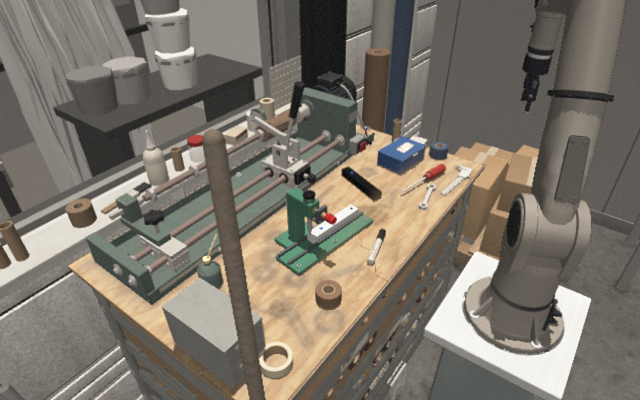

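View pics/top.png

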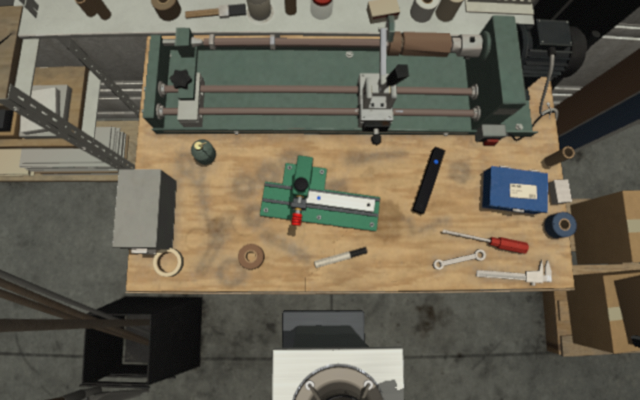

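The aluminium bar is at about (340,203) in the top view, lying in the green jig. Its spot is at about (317,198) and the red knob at about (297,218). The black bar at (428,180) is the look-alike: it has a blue spot too, but it isn't aluminium or in the channel. Next I'll look closer with the wrist camera.

```bash
cat >> h.py <<'E'
from scipy.spatial.transform import Rotation as Ro
def down(yaw):  # tool z down, tool x at world angle yaw
    x=np.array([np.cos(yaw),np.sin(yaw),0]); z=np.array([0,0,-1.]); q=Ro.from_matrix(np.c_[x,np.cross(z,x),z]).as_quat()
    return q[[3,0,1,2]]
E
python3 - <<'E'
from h import *
s=bot.state();R=Ro.from_quat(np.array(s["ee_rot"])[[1,2,3,0]]).as_matrix();print(R.round(3))
T=cal("wrist")[2];o=-T[:3,:3].T@T[:3,3]
print("cam in tool",(R.T@(o-s["eef_pos"])).round(3),"axes",(R.T@T[:3,:3].T).round(2).tolist())
for y in(-9.5,80.5,-99.5,170.5):
  for P in([.45,.1,.115],[.50,-.06,.023],[.43,0,.33]):
    q=bot.inverse_kinematics(P,down(np.radians(y))); print(y,P,None if q is None else np.round(q,2))
E
```

```text
[[ 0.948  0.318  0.   ]
 [ 0.318 -0.948 -0.   ]
 [ 0.     0.    -1.   ]]
cam in tool [ 0.078 -0.    -0.143] axes [[-0.0, -0.95, -0.31], [1.0, -0.0, 0.0], [-0.0, -0.31, 0.95]]
-9.5 [0.45, 0.1, 0.115] [ 0.35  0.26 -0.75  2.08  0.23  0.88 -2.26]
-9.5 [0.5, -0.06, 0.023] [ 0.29  0.42 -0.3   2.06  0.19  0.69 -1.88]
-9.5 [0.43, 0, 0.33] [ 0.56 -0.06 -0.62  1.86 -0.04  1.33 -1.79]
80.5 [0.45, 0.1, 0.115] [ 0.5   0.3  -0.94  2.08  0.31  0.9  -0.77]
80.5 [0.5, -0.06, 0.023] [ 0.44  0.44 -0.48  2.06  0.31  0.71 -0.41]
80.5 [0.43, 0, 0.33] [ 0.61 -0.07 -0.67  1.86 -0.04  1.33 -0.21]
-99.5 [0.45, 0.1, 0.115] [ 0.66  0.38 -1.15  2.08  0.43  0.95  2.25]
-99.5 [0.5, -0.06, 0.023] [-0.85  0.89  1.26  2.09 -1.05  1.03 -2.33]
-99.5 [0.43, 0, 0.33] [-1.26 -0.22  1.    1.89  0.19  1.37  2.67]
170.5 [0.45, 0.1, 0.115] [ 0.57  0.33 -1.02  2.08  0.35  0.92  0.76]
170.5 [0.5, -0.06, 0.023] [ 0.56  0.47 -0.64  2.05  0.42  0.74  1.07]
170.5 [0.43, 0, 0.33] [ 0.71 -0.07 -0.76  1.86 -0.05  1.33  1.37]
```

Run:
```python
from h import *
q=down(np.radians(170.5))
for i,P in enumerate(([.43,-.03,.33],[.43,.1,.33])):
    bot.reach(P,q); bot.wait(.3); C=cal("wrist"); snap("wrist",f"pics/w{i}.png")
    for t,z in(("jig",0),("punch_tip",.042),("head_top",.176),("channel",.012),("bar",.012),("bar_spot",.037),("knob_grip",.134)):
        for r in bot.pinpoint("wrist",t)[:2]: print(i,t,np.round(r["location"],1),round(r["conf"],2),atz("wrist",r["location"],z,C).round(4))
print(bot.state()["t"])
```

```text
0 jig [404.3 196.6] 0.89 [0.5278 0.0903 0.    ]
0 jig [412.9 201.6] 0.49 [0.5387 0.1035 0.    ]
0 punch_tip [410.3 200.4] 0.91 [0.5195 0.0891 0.042 ]
0 head_top [444.5 244.6] 0.83 [0.5236 0.0888 0.176 ]
0 channel [341.3 194.3] 0.89 [ 0.5029 -0.0102  0.012 ]
0 bar [211.5 250.1] 0.84 [ 0.5643 -0.2396  0.012 ]
0 bar_spot [380.4 202.2] 0.85 [0.5168 0.0456 0.037 ]
0 knob_grip [340.8 199. ] 0.69 [ 0.4683 -0.0134  0.134 ]
0 knob_grip [439.1 169.9] 0.58 [0.4523 0.1017 0.134 ]
1 jig [327.5 262.4] 0.68 [0.6263 0.077  0.    ]
1 punch_tip [325.4 211.7] 0.59 [0.5163 0.0909 0.042 ]
1 head_top [328.9 264.4] 0.85 [0.5266 0.0912 0.176 ]
1 channel [263.3 210.6] 0.6 [ 0.5093 -0.0085  0.012 ]
1 channel [478.5 244.9] 0.16 [0.63   0.3331 0.012 ]
1 bar [145.  260.7] 0.69 [ 0.5651 -0.2304  0.012 ]
1 bar [267.3 213. ] 0.56 [ 0.5144 -0.003   0.012 ]
1 bar_spot [298.3 214.9] 0.8 [0.5164 0.0491 0.037 ]
1 bar_spot [135.3 292.3] 0.6 [ 0.6087 -0.2498  0.037 ]
1 knob_grip [326.9 186.3] 0.94 [0.4505 0.1022 0.134 ]
5.35
```

View pics/w0.png

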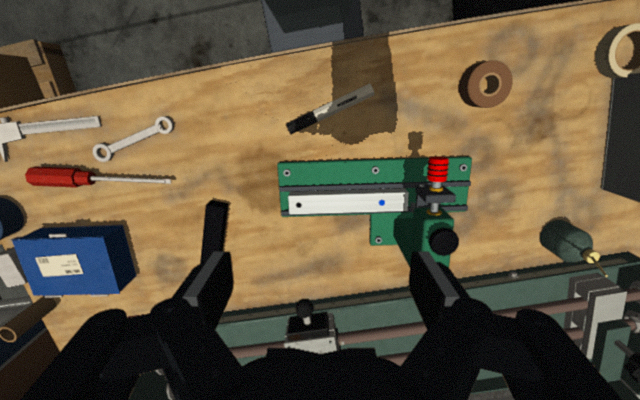

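View pics/w1.png

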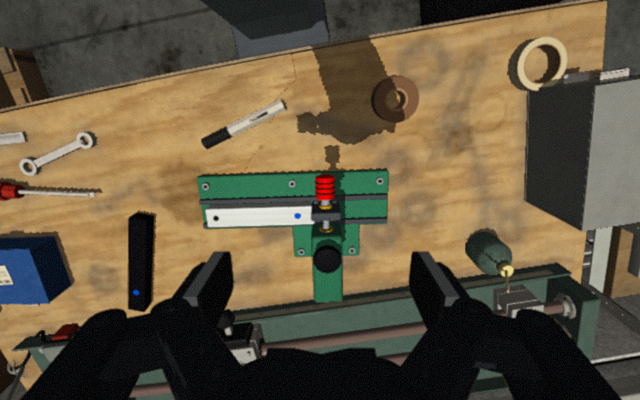

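Run:
```python
from h import *
from scipy.optimize import least_squares
q=down(np.radians(170.5))
C1=cal("wrist"); s=bot.state()["eef_pos"]
T=C1[2].copy(); d=np.array([.43,-.03,.33])-np.array([.43,.1,.33]); T0=T.copy(); T0[:3,3]-=T[:3,:3]@d
Cs=[(C1[0],C1[1],T0),C1]
hd=[(444.5,240),(328,260)]
for i in(0,1):
    a=cv2.imread(f"pics/w{i}.png"); hsv=cv2.cvtColor(a,cv2.COLOR_BGR2HSV); H,S,V=cv2.split(hsv)
    g=((H>65)&(H<90)&(S>140)).astype(np.uint8)
    n,l,st,ce=cv2.connectedComponentsWithStats(g); rows=[]
    x0,x1=(285,425) if i==0 else (205,310)
    top=[(c,np.argmax(g[140:200,c])+140-.5) for c in range(x0,x1,3)]
    W=np.array([atz("wrist",p,.012,Cs[i]) for p in top]); f=np.polyfit(W[:,1],W[:,0],1); res=W[:,0]-np.polyval(f,W[:,1])
    k=abs(res)<.002; f=np.polyfit(W[k,1],W[k,0],1); print(i,"front edge x=",f.round(4),"yaw deg",-np.degrees(np.arctan(f[0])),k.sum(),len(k))
    yaw=-np.arctan(f[0]); ex=np.array([np.cos(yaw),np.sin(yaw)]);ey=np.array([-np.sin(yaw),np.cos(yaw)])
    fr=np.array([atz("wrist",p,.012,Cs[i])[:2] for r in ((168,176) if i==0 else (184,190)) for p in [(np.where(g[r,180:500])[0].min()+179.5,r),(np.where(g[r,180:500])[0].max()+180.5,r)]])
    print("bed ends along ey",(fr@ey).round(4),"front x",(np.array([f[1],0])@ex).round(4))
    b=((H>105)&(H<125)&(S>150)&(V>120)).astype(np.uint8); n,l,st,ce=cv2.connectedComponentsWithStats(b)
    for j in range(1,n):
        if st[j,4]>8: w=atz("wrist",ce[j],.037,Cs[i])[:2]; print("blue",ce[j].round(1),st[j,4],w.round(4),"jig",(w@ex).round(4),(w@ey).round(4))
    w_=((S<40)&(V>150)).astype(np.uint8); n,l,st,ce=cv2.connectedComponentsWithStats(w_)
    for j in range(1,n):
        if st[j,4]>700:
            print("white",st[j],ce[j].round(1)); 
            ys,xs=np.where(l==j); 
            if 180<ce[j][1]<230 and 220<ce[j][0]<420:
                c=int(st[j,0]); r=int(np.mean(ys[xs<c+4])); w=atz("wrist",(c-.5,r),.037,Cs[i])[:2]; print("bar -y end ey",(w@ey).round(4)); mid=[(xx,ys[xs==xx].mean()) for xx in (c+15,c+75)]; print("bar mid ex",[(atz("wrist",m,.037,Cs[i])[:2]@ex).round(4) for m in mid])
    kd=((H<8)|(H>172))&(S>180); kd=kd.astype(np.uint8); n,l,st,ce=cv2.connectedComponentsWithStats(kd)
    for j in range(1,n):
        if st[j,4]>200: w=atz("wrist",ce[j],.140,Cs[i])[:2]; print("red",ce[j].round(1),st[j],"jig",(w@ex).round(4),(w@ey).round(4))
    m=(V<60).astype(np.uint8); n,l,st,ce=cv2.connectedComponentsWithStats(m[:, :]); j=l[int(hd[i][1]),int(hd[i][0])]
    w=atz("wrist",ce[j],.176,Cs[i])[:2]; print("pad",ce[j].round(1),st[j],"jig",(w@ex).round(4),(w@ey).round(4))
```

```text
0 front edge x= [0.1381 0.4498] yaw deg -7.8607141730604075 46 47
bed ends along ey [-0.0369  0.2574 -0.0378  0.2573] front x 0.4455
blue [381.2 202.2] 20 [0.5171 0.0471] jig 0.5058 0.1174
blue [ 68.5 266.1] 3789 [ 0.5437 -0.4732] jig 0.6033 -0.3944
white [ 19 117  81  17 736] [ 59.9 124.9]
white [ 288  193  117   21 2050] [345.5 202.9]
bar -y end ey -0.0235
bar mid ex [np.float64(0.5059), np.float64(0.5054)]
white [587 292  39  66 893] [605.7 313. ]
red [437.4 168.9] [427 157  21  25 467] jig 0.4314 0.1585
red [ 57.7 176.5] [  26  167   69   20 1105] jig 0.4272 -0.2726
pad [442.1 238.7] [427 222  31  34 781] jig 0.4994 0.1566
1 front edge x= [0.1351 0.4493] yaw deg -7.693382530848809 34 35
bed ends along ey [-0.0368  0.257  -0.0367  0.2574] front x 0.4453
blue [297.1 215.4] 19 [0.517  0.0484] jig 0.5059 0.1172
blue [ 20.9 278.4] 1684 [ 0.5535 -0.4388] jig 0.6073 -0.3607
blue [135.6 291.9] 25 [ 0.6088 -0.2477] jig 0.6365 -0.164
white [ 205  206  109   21 1827] [258.5 216.2]
bar -y end ey -0.0246
bar mid ex [np.float64(0.5057), np.float64(0.5052)]
white [590 226  22  66 879] [600.  256.9]
red [324.8 187. ] [316 174  19  26 439] jig 0.4315 0.1602
red [  8.6 190.7] [  0 182  24  18 292] jig 0.4238 -0.2114
red [ 64.1 331.7] [ 52 324  26  17 201] jig 0.6279 -0.2051
pad [327.3 256.1] [313 240  29  33 768] jig 0.4991 0.1606
```

w1 shows the jig from above: the aluminium bar spans columns 205–313 with its spot at (297,215), the red knob is at (325,187) and the palm pad at (328,257). The spot is about 43 mm short, so I'll push the bar's -y end with shut fingers and look again before the last stretch.

```bash
cat >> h.py <<'E'
YAW=np.radians(-7.78); EX=np.array([np.cos(YAW),np.sin(YAW),0]); EY=np.array([-np.sin(YAW),np.cos(YAW),0])
O=EX*.5057+EY*.160; Q=down(YAW+np.pi)
def J(x,y,z): return O+EX*x+EY*y+np.array([0,0,z])
def jig(P): d=np.asarray(P)-O; return np.array([d@EX,d@EY,d[2]])
E
python3 - <<'E'
from h import *
bot.reach(J(-.05,-.235,.25),Q); bot.set_gripper(0)
bot.servo_line(J(0,-.235,.06),Q)
print(bot.servo_line(J(0,-.235,.024),rate=.05,guard=8))
f0=np.array(bot.state()["contact_force"])
print(bot.servo_line(J(0,-.174,.024),rate=.04,guard=15))
s=bot.state();print(jig(s["eef_pos"]).round(4),(np.array(s["contact_force"])-f0).round(2),s["t"])
C=cal("wrist"); p,_=snap("wrist","pics/w2.png")
for r in bot.pinpoint("wrist","bar_spot")[:2]: print(r["location"],r["conf"],jig(atz("wrist",r["location"],.037,C)).round(4))
E
```

```text
False
False
[-0.     -0.1741  0.024 ] [ 0.47 -1.39  0.91] 11.1
[629.1, 266.3] 0.94 [-0.0004 -0.0202  0.037 ]
[603.7, 234.8] 0.69 [-0.0179 -0.0391  0.037 ]
```

View pics/w2.png

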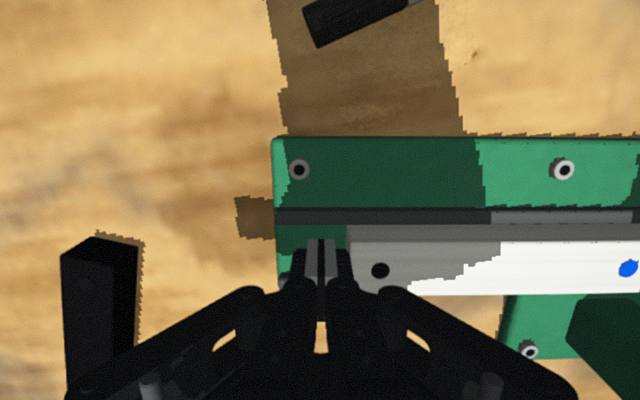

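The fingers are against the bar's end, with the spot at (629,268), about 20 mm short. The bed's front-left corner at (273,137) gives me a check on the jig frame before the last push.

Run:
```python
from h import *
C=cal("wrist")
for p in((273,137),(300,169.5),(563,169.5)): print("corner/screw",p,jig(atz("wrist",p,.012,C)).round(4))
print(bot.servo_line(J(0,-.1555,.024),rate=.03,guard=15)); bot.wait(.3)
bot.servo_line(J(0,-.18,.024),rate=.08)
bot.servo_line(J(0,-.18,.12)); bot.servo_line(J(-.1,-.05,.28),Q)
bot.set_gripper(.085)
bot.reach(J(-.08,-.01,.28),Q); bot.wait(.3)
C=cal("wrist"); p,_=snap("wrist","pics/w3.png")
for t,z in(("bar_spot",.037),("punch_tip",.042),("head_top",.176),("knob_grip",.134),("channel",.012)):
  for r in bot.pinpoint("wrist",t)[:2]: print(t,np.round(r["location"],1),r["conf"],jig(atz("wrist",r["location"],z,C)).round(4))
print(bot.state()["t"])
print(proj("wrist",[J(0,0,.037),J(-.06,-.2,.012),J(-.06,.1,.012),J(0,-.14,.037),J(-.073,0,.145)],C).round(1))
```

```text
corner/screw (273, 137) [-0.0604 -0.1981  0.012 ]
corner/screw (300, 169.5) [-0.0437 -0.185   0.012 ]
corner/screw (563, 169.5) [-0.0439 -0.0468  0.012 ]
False
bar_spot [117.3 300.4] 0.96 [ 0.1329 -0.3205  0.037 ]
bar_spot [330.1 221.2] 0.9 [0.0026 0.0011 0.037 ]
punch_tip [326.9 219.1] 0.94 [-0.0026 -0.0033  0.042 ]
head_top [336.3 274.7] 0.67 [-0.0027  0.003   0.176 ]
channel [259.1 212.2] 0.65 [-0.0009 -0.0999  0.012 ]
16.875
[[329.3 219.4]
 [184.3 172.3]
 [401.9 171.8]
 [226.2 219.5]
 [332.7 191.9]]
```

View pics/w3.png

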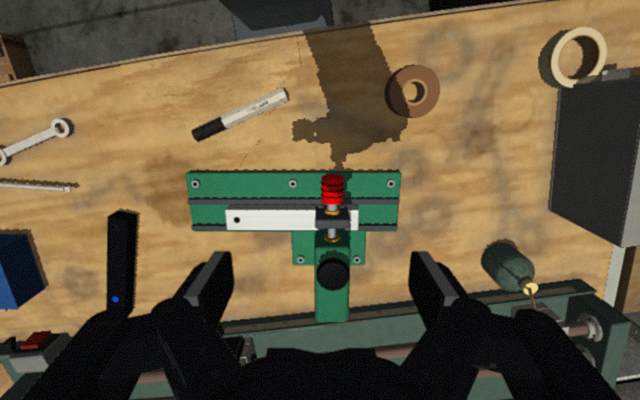

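The spot is now hidden under the bracket. The bar spans columns 226–358 at row 219. I'll check it against the bed's symmetric features: the screws, the foot and the ends.

Run:
```python
from h import *
C=cal("wrist"); a=cv2.imread("pics/w3.png"); g=cv2.cvtColor(a,cv2.COLOR_BGR2GRAY); hsv=cv2.cvtColor(a,cv2.COLOR_BGR2HSV); H,S,V=cv2.split(hsv)
for u,v in((195,184),(293,184),(391,184),(300,260),(357,260)):
    w=np.clip(90-S[v-5:v+6,u-5:u+6].astype(float),0,None); yy,xx=np.mgrid[v-5:v+6,u-5:u+6]; c=((w*xx).sum()/w.sum(),(w*yy).sum()/w.sum())
    print("screw",np.round(c,1),jig(atz("wrist",c,.012,C)).round(4))
def edges(row,x0,x1,z,ch):
    r=cv2.blur(ch,(1,5))[row].astype(float); out=[]
    for lo,hi in((x0-8,x0+8),(x1-8,x1+8)):
        d=np.abs(np.gradient(r[lo:hi])); u=lo+(d**2*np.arange(len(d))).sum()/(d**2).sum(); out.append((round(u,1),jig(atz("wrist",(u,row),z,C))[1].round(4)))
    print(row,out)
edges(217,226,358,.037,g); edges(221,226,358,.037,g)
edges(178,187,400,.012,S); edges(192,187,400,.012,S); edges(255,293,366,.012,S); edges(300,316,349,.155,S); edges(188,322,344,.134,S)
cv2.imwrite("pics/c3.png",cv2.resize(a[165:310,180:410],None,fx=3.4,fy=3.4,interpolation=cv2.INTER_CUBIC))
for yaw in(90,60,120):
  for tilt in(30,45,60):
    d=Ro.from_euler("z",yaw,degrees=True)
```

```text
screw [195.1 183.3] [-0.0437 -0.186   0.012 ]
screw [292.4 183.1] [-0.0439 -0.0499  0.012 ]
screw [390.4 182.9] [-0.0441  0.0862  0.012 ]
screw [300.2 258.9] [ 0.075  -0.0417  0.012 ]
screw [356.3 259.3] [0.0757 0.043  0.012 ]
217 [(np.float64(226.1), np.float64(-0.1389)), (np.float64(353.1), np.float64(0.0331))]
221 [(np.float64(226.6), np.float64(-0.1388)), (np.float64(354.6), np.float64(0.0353))]
178 [(np.float64(187.4), np.float64(-0.1959)), (np.float64(397.2), np.float64(0.0952))]
192 [(np.float64(188.0), np.float64(-0.1977)), (np.float64(398.5), np.float64(0.0984))]
255 [(np.float64(294.5), np.float64(-0.0501)), (np.float64(361.9), np.float64(0.0511))]
300 [(np.float64(315.4), np.float64(-0.0161)), (np.float64(347.3), np.float64(0.0169))]
188 [(np.float64(321.6), np.float64(-0.0096)), (np.float64(342.6), np.float64(0.0109))]
```

View pics/c3.png

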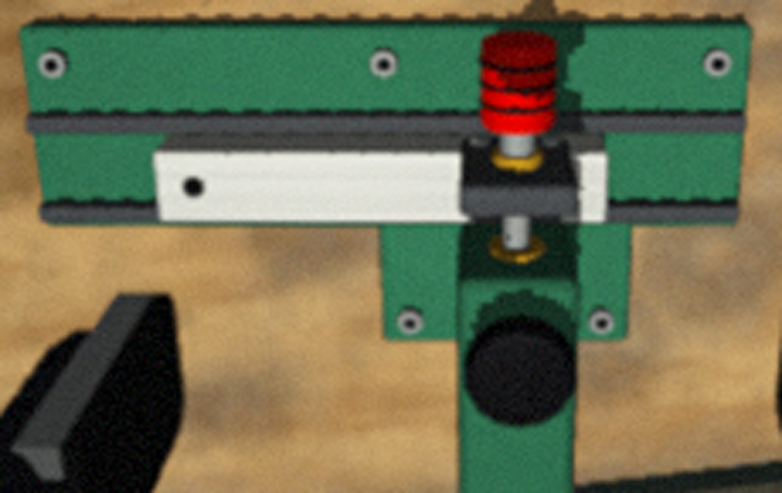

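The foot and mid screws put the jig origin within 1 mm. The bar's ends read -0.139 and +0.040, so the spot should be at about +0.5 mm. The close view disagrees by a few mm, so I'll look obliquely from the -y side, where both the spot and the punch tip show.

Run:
```python
from h import *
bot.reach(J(-.08,-.19,.22),Q); bot.wait(.4)
C=cal("wrist"); p,_=snap("wrist","pics/w4.png")
for t,z in(("bar_spot",.037),("punch_tip",.042),("channel",.012)):
  for r in bot.pinpoint("wrist",t)[:2]: print(t,np.round(r["location"],1),round(r["conf"],2),jig(atz("wrist",r["location"],z,C)).round(4))
P=[J(0,0,.037),J(0,0,.042),J(-.044,-.05,.012),J(-.044,-.186,.012),J(.075,-.0425,.012)]; u=proj("wrist",P,C);print(u.round(1),bot.state()["t"])
c=u[0].astype(int); a=p[:,:,::-1][max(c[1]-75,0):c[1]+75,max(0,c[0]-130):c[0]+70]; print(max(0,c[0]-130),max(c[1]-75,0))
cv2.imwrite("pics/c4.png",cv2.resize(a,None,fx=4,fy=4,interpolation=cv2.INTER_CUBIC))
```

```text
bar_spot [480.1 238.1] 0.92 [-0.0006 -0.0017  0.037 ]
bar_spot [216.6 325.8] 0.8 [ 0.1263 -0.3258  0.037 ]
punch_tip [483.4 239.5] 0.73 [-0.0012 -0.0004  0.042 ]
channel [391.3 226.9] 0.81 [-0.004  -0.1019  0.012 ]
[[481.5 238.5]
 [483.6 240.4]
 [436.5 196.4]
 [323.8 196.3]
 [431.3 281.4]] 18.2583
351 163
```

View pics/c4.png

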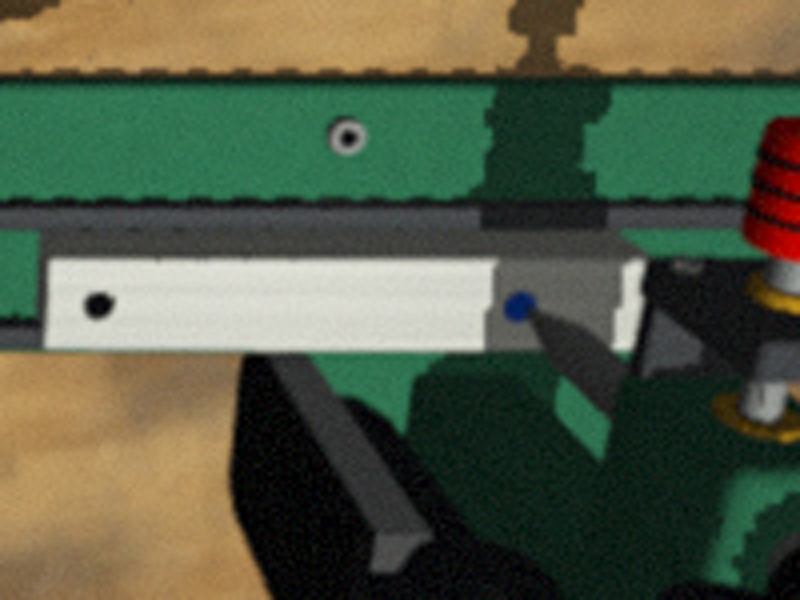

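The spot (480.8,239.3) and the punch tip (483.5,240.0) sit where an aligned pair should project, within about 1 px or 1.5 mm. The bar is placed and released, so next is the knob.

Run:
```python
from h import *
bot.reach(J(-.075,0.0005,.27),Q)
bot.servo_line(J(-.075,.0005,.17),Q)
print("touch",bot.servo_line(J(-.075,.0005,.116),rate=.06,guard=8))
bot.set_gripper(0.0); s=bot.state(); print("gap",s["finger_gap"],"F",s["grasp_force"],jig(s["eef_pos"]).round(4),np.round(s["contact_force"],1))
if s["finger_gap"]>.015:
    a=np.array(s["eef_pos"]); f0=np.array(s["contact_force"])
    print("stop",bot.servo_line(a-EX*.0165,rate=.02,guard=14)); bot.wait(.4)
    s=bot.state(); print("gap",s["finger_gap"],"F",s["grasp_force"],(jig(s["eef_pos"])-jig(a)).round(4),(np.array(s["contact_force"])-f0)@EX,s["t"])
snap("wrist","pics/w5.png"); C=cal("wrist")
for r in bot.pinpoint("wrist","knob_grip")[:1]: print(r["location"],r["conf"],jig(atz("wrist",r["location"],.134,C)).round(4))
```

```text
touch False
gap 0.02012150988160046 F 58.47806990146637 [-0.075   0.      0.1162] [-1.9 -2.1  4.7]
stop False
gap 0.019883076011624364 F 58.72011959552765 [-0.0148  0.      0.0002] 8.024158978964374 22.9167
[323.1, 278.0] 0.94 [-0.0882  0.0009  0.134 ]
```

View pics/w5.png

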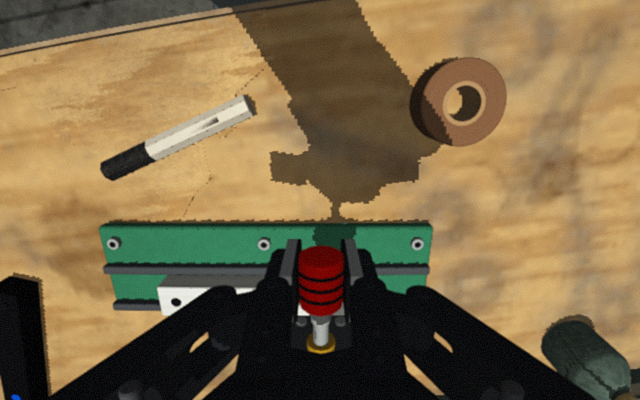

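The knob at (321,280) is held between the pads, the pin is about 15 mm out, and the bar is still in the channel with its end at (162,295). I'll pull up to the stop for margin and check it holds.

Run:
```python
from h import *
s=bot.state();a=np.array(s["eef_pos"]);f0=np.array(s["contact_force"])
print("stop",bot.servo_line(J(-.075-.0172,0,.1162),rate=.01,guard=10)); bot.wait(.8)
s=bot.state(); print("gap",s["finger_gap"],"F",s["grasp_force"],jig(s["eef_pos"]).round(4),(np.array(s["contact_force"])-f0)@EX,s["t"])
C=cal("wrist"); snap("wrist","pics/w6.png")
for t in("bar","knob_grip"):
  for r in bot.pinpoint("wrist",t)[:1]: print(t,r["location"],jig(atz("wrist",r["location"],.134 if t!="bar" else .012,C)).round(4))
a,b=(cv2.cvtColor(cv2.imread(f"pics/w{i}.png"),cv2.COLOR_BGR2HSV) for i in(5,6))
for p,h in((5,a),(6,b)): r=h[300,120:230]; print([int(x) for x in np.where((r[:,1]<40)&(r[:,2]>150))[0][[0,-1]]+120])
```

```text
stop False
gap 0.020441501959904997 F 58.73546540737152 [-9.030e-02  1.000e-04  1.164e-01] -0.4510749526241893 24.0667
bar [31.7, 346.1] [ 0.0783 -0.3058  0.012 ]
knob_grip [321.3, 279.3] [-8.81e-02  1.00e-04  1.34e-01]
[159, 191]
[159, 191]
```

The pin is about 15.3 mm back under a steady pull of about 8 N, with a 58 N grip. The bar's end is at the same pixels as before, so I'm handing in.

```bash
python3 -c "
from rig import bot
print(bot.close_job())"
```

```text
the job is handed in; nothing more can be done
None
```

The job is handed in, verdict not shown: the blue spot is within about 1.5 mm of the punch tip with the bar let go in its channel, and the gripper is holding the red knob about 15 mm back (13 mm needed).

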